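# Unlatch a slide cassette and hold it out of its storage dock

### The arm

A 6-joint arm with a two-finger parallel gripper is mounted at the origin on a cart in front of the work surface, level with it; the furniture and walls round the work are solid. World frame = base frame: x ahead of the robot, y to its left, z up, the work surface at z = 0. Lengths are in mm, angles in rad, forces in N, time in s.
With the tool pointing down it reaches from about 275 to 1000 mm from the base axis. Payload 8.4 kg.
Tool frame: the origin (TCP) lies between the finger pads; the fingertips stand r.finger_overhang ahead of it and the grasp point (between the pads) is the TCP (r.finger_overhang is the distance from the TCP to the fingertips, in mm); z points along the fingers, y is the line along which they close (so a half turn about z gives the same grasp; the last joint's range is limited). The gripper opens to 85 mm and grips with 20 to 120 N. Pads are 22 mm wide; open, the fingers measure 114 mm over their backs; the gripper's body (76 mm by 85 mm) begins 54 mm behind the grasp point. The pads swing forward as they close: fully open they stand 13 mm farther back than shut.
Start: joints at [-1.211, 0.353, 1.633, -0, 1.155, -0.002], TCP at [221.223, -584.541, 250.281] pointing down, gripper open.
Joint ranges: [-2.63, 2.63], [-0.92, 2.1], [0.06, 2.66], [-1.3, 4.44], [0, 2.69], [-3.02, 3.02]. Speed limits (rad/s): [2.22, 2.22, 2.79, 3.14, 3.14, 3.14].

### API

Orientations are given as [roll, pitch, yaw] about the fixed x, y, z axes, in that order (R = Rz(yaw) Ry(pitch) Rx(roll)).
In Python, from rig import r, cams, sign_off gives the robot as it stands.
- The arm moves only by the shell command python3 -m crank 'ROWS' [FORCE]. ROWS is JSON, a list of rows, each a list of 7 numbers: the shift along the tool's x, y, z in m, then the turn, a rotation vector about the tool's x, y, z in rad, then the closure, from 0 (fully open) to 1 (shut). In form: [[dx, dy, dz, ax, ay, az, gripper], ...]. A call has 1 to 5 rows; each row is the pose to reach, as a shift and turn from the pose commanded when the call began, along the tool's axes at that moment; what a row does not reach only later rows make up. A row lasts 1/10 s, in which the tool goes at most 50 mm and 8.59 degrees, less where a joint would pass 70% of its speed; a pose out of reach is approached as far as the arm can. A call with a gripper value outside its range is refused whole. The fingers move at their own pace and stop on an object; FORCE is the grip in N (left out, the last holds). Time passes only in rows, so rows that repeat a pose let the fingers close. It gives the time, the measured TCP pose, the force, the opening and the grip force at its end, in the units of the state.
- r.sense(): the state, without advancing time (a new reading comes with each control period).
- cams.grab_frame(name): name is "scene" or "top" or "wrist"; returns a dict with "image" (480x640x3 uint8, red, green, blue), "fx", "fy", "cx", "cy" (pixels), "position" and "orientation" of the camera in the world. Camera axes: x right, y down, z forward; pixel columns grow to the right and rows downward; lengths in mm; the calibration is good to about 2 mm. A picture is of the moment at which its call begins. There is no depth.
- sign_off(): hands the job in; it is judged then, once.
The state is a dict: "clock": time; "qpos": joint angles; "qvel": joint speeds; "joint_efforts": joint torques, N m; "eef_pos": TCP position; "tcp_rot": TCP orientation; "contact_force": force on the tool from outside, world axes, zero at the start; "wrist_torque": the same for the moment, N m; "opening": opening from 0.0 (shut) to 1.0 (fully open); "grasp_force": force on a finger pad.
Only numpy, scipy, OpenCV 4.12 (cv2) and the standard library are available. Lean on these libraries where they do the work, as an engineer would, in place of code of your own. Each camera call takes 0.05 s, during which the arm holds its last target. There are 200 camera calls.

### The job

Lift the blue dust cover off the slide dock and stand it, upright all the way, on the worktop clear of the dock and of the jar, bottle and dish. Then pinch the cassette's two orange side catches in together, draw the cassette up out of the dock, and finish while still holding it by the squeezed catches, roughly level and at rest, its underside at least 5 cm above the top of the dock. Leave the jar, the dropper bottle and the culture dish where they are.

Things in the scene. Friction and masses are not known exactly. Their poses are not given: they have to be found in the camera images.
- dock: Storage dock, fixed to the worktop: grey housing with an aluminium deck, 170 (its x) x 110 (its y) x 45 mm high. Origin at the centre of its underside on the worktop; z up. The deck, 6 mm thick, has a mouth 100 x 48 mm in its middle, through which the cassette stands on the dock's inner floor (6 mm above the worktop). Eight low black bars, 6 mm high, at the corners stop the cover from sliding (2.5 mm play).
- cover: Loose blue dust cover, an open-bottomed box 124 (its x) x 84 (its y) x 50 mm with 4 mm walls, and on top a black grip bar 60 long (x) x 14 thick (y) x 34 mm high; 84 mm high in all, 0.13 to 0.25 kg. Origin at the centre of its open lower rim, z up. At the start it stands on the dock's deck over the cassette, axes parallel to the dock's, nothing fastening it; lift straight up by the bar, 45 mm before it clears the catches inside.
- cover_grip (a point): Point to grip on the cover's bar: on the cover's axis, 72 mm above its lower rim (22 mm above the flat top). Pinch across y (14 mm).
- cassette: White slide cassette, 96 (its x) x 45 (its y) x 52 mm frame with glass slides and an orange catch on each long side (+y and -y); 80 mm high with the catches, 0.15 to 0.3 kg. Origin at the centre of its underside, z up; in the dock its axes are parallel to the dock's and it has about 1.5 mm play sideways. Barbs at the foot of the catches reach 4 mm under the deck's edge on each side and lock it in until both catches are pressed in at the same time.
- catch_left_face (a point): Centre of the outer face of the catch on the cassette's +y side: an upright orange plate 28 wide (x) x 34 mm high with black ribs, 27 mm out from the cassette's middle plane at rest, 63 mm above the cassette's underside (24 mm above the dock's deck when seated). The plate's lower edge is 7 mm above the deck. The two outer faces are 54 mm apart at rest, 40 mm with both pressed home.
- catch_right_face (a point): The same on the cassette's -y side.
- catch_left (a joint): Travel of the +y catch toward the cassette's middle, m: 0 = out (locked), 0.007 = pressed home. Spring: 2 N to start, 4.8 N when home; free of the deck from about 0.0045.
- catch_right (a joint): The same for the -y catch, moving toward +y.
- jar: Specimen jar, white with a red screw lid, 64 mm across, 75 mm high, loose, beyond one of the far (+x) corners of the dock. Origin at the centre of its underside. Bystander.
- dropper: Dropper bottle, off-white, 48 mm across, 109 mm high, loose, beyond one of the far (+x) corners of the dock. Origin at the centre of its underside. Bystander.
- dish: Culture dish, orange, 90 mm across, 15 mm high, loose, lying flat to the left of the dock. Origin at the centre of its underside. Bystander.
Not all that is in view belongs to the job. Several things look just like the dock: the one meant starts farthest to the robot's left.

How it is judged:
By the outcome, as a careful person would: the job done as asked, in the order asked, and still so for the second after the job is handed in, while the arm keeps its last pose, push and grip.
It also fails if it takes over 54 s, if anything falls off the work surface, if the arm or the gripper's body presses on something with over 40 N, if the wrist force passes 120 N, or if a joint passes its speed limit or range.

## Working session

There is one attempt and no reset: what is moved stays moved. The work goes in short steps, Python scripts to look and compute and a shell command to move; the robot and the scene stay as the last step left them, time stands still between calls to the robot, and variables do not carry over. Pictures are saved under pics/ and viewed, at most 12 in all, crops included, and the job is handed in when it is done.

```bash
ls; mkdir -p pics
python3 - <<'E'
from rig import r,cams
import cv2
print(r.sense(), r.finger_overhang)
for n in("scene","top"):
    f=cams.grab_frame(n); cv2.imwrite(f"pics/{n}0.png",f["image"][:,:,::-1]); print(n,{k:v for k,v in f.items() if k!="image"})
E
```

```text
pics
{'clock': 0.0, 'qpos': array([-1.21137338e+00,  3.53639327e-01,  1.63416305e+00, -1.85622056e-05,
        1.15518169e+00, -2.43546747e-03]), 'qvel': array([ 0.00029017, -0.0012203 , -0.00176258, -0.00101188,  0.00064274,
        0.00095335]), 'joint_efforts': array([-1.13382572e-03, -6.05248690e+01, -3.42065763e+01, -1.96760498e-04,
        9.27662681e-03,  7.46034999e-06]), 'eef_pos': array([ 221.07033603, -584.10435576,  249.55479469]), 'tcp_rot': array([-3.14020120e+00,  1.35827341e-05,  3.61865930e-01]), 'contact_force': array([-0.62953577, -0.0151547 , -0.69473853]), 'wrist_torque': array([-0.05177835,  0.00678245,  0.04060469]), 'grasp_force': 0.0, 'opening': 1.003158404265961} 19.0
scene {'fx': 489.07354444208926, 'fy': 489.07354444208926, 'cx': 325.9864121901373, 'cy': 240.1472651564414, 'position': array([-147.81907911,  833.31864663,  910.56918881]), 'orientation': array([-2.17985362,  0.02256941, -2.49391106])}
top {'fx': 610.4215200339257, 'fy': 610.4215200339257, 'cx': 314.9307185342729, 'cy': 234.51302923888915, 'position': array([-513.74227214, -488.13055024, 1520.89254722]), 'orientation': array([-2.47601066, -0.00846898, -1.16838105])}
```

View pics/scene0.png

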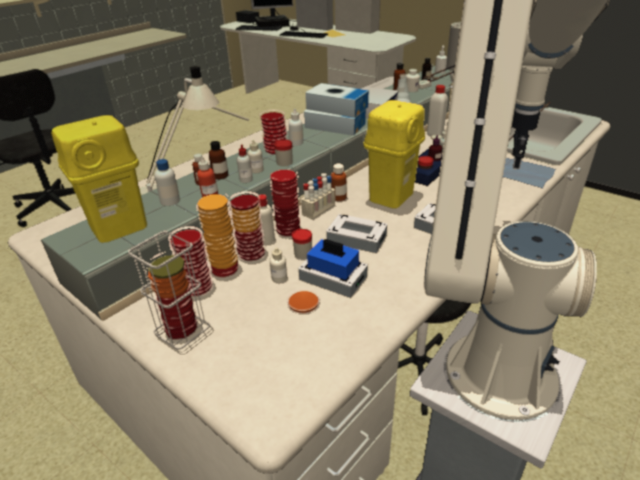

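View pics/top0.png

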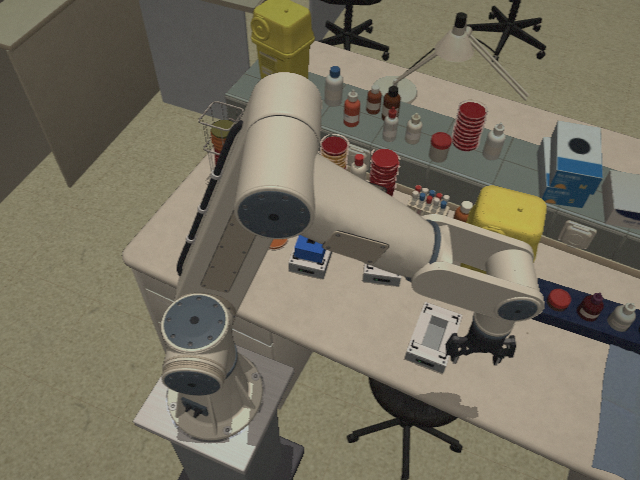

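Candidates: the dock with the blue cover at scene (333,265) / top (310,258), and empty docks at scene (357,232) and (425,215) / top (382,270) and (433,335). The leftmost is the covered one, so I take that one. Next is a close crop.

```bash
cat > h.py <<'E'
import numpy as np
from scipy.spatial.transform import Rotation as R
def mat(o): return R.from_euler('xyz',o).as_matrix()
def onplane(f,u,v,z):
    d=mat(f["orientation"])@[(u-f["cx"])/f["fx"],(v-f["cy"])/f["fy"],1]
    p=np.array(f["position"]); return p+d*(z-p[2])/d[2]
def proj(f,P):
    c=(np.atleast_2d(P)-f["position"])@mat(f["orientation"])
    return np.c_[f["fx"]*c[:,0]/c[:,2]+f["cx"],f["fy"]*c[:,1]/c[:,2]+f["cy"]]
def box(T,yaw,lo,hi):
    "corners of a box in a frame at T, yaw"
    P=np.array([[x,y,z] for x in(lo[0],hi[0]) for y in(lo[1],hi[1]) for z in(lo[2],hi[2])])
    return P@mat([0,0,yaw]).T+T
def move(s,target,yaw):
    "shift in tool axes (m) and turn about tool z, tool pointing down to target pose"
    M=mat(s["tcp_rot"]); D=mat([np.pi,0,yaw])
    return M.T@(np.array(target)-s["eef_pos"])/1000, R.from_matrix(M.T@D).as_rotvec()
E
python3 - <<'E'
import cv2
i=cv2.imread("pics/scene0.png")[200:320,260:420]
cv2.imwrite("pics/c1.png",cv2.resize(i,(800,600),interpolation=cv2.INTER_CUBIC))
E
```

```text
(no output)
```

View pics/c1.png

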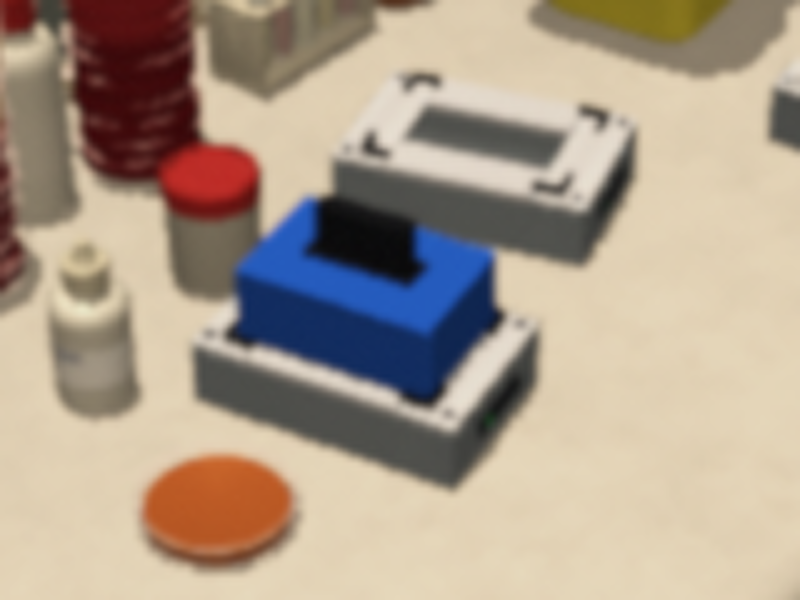

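The crop shows the covered dock with deck corners at crop (195,345), (455,432) and (540,322), and cover top corners at (240,268), (435,332), (495,252) and (310,200). The jar is at (210,220), the bottle at (92,330) and the dish at (218,505).

Run:
```python
from h import *; from rig import r,cams
from scipy.optimize import least_squares
f=cams.grab_frame("scene")
u=lambda a,b:(260+(a-2)/5,200+(b-2)/5)
deck=[u(195,345),u(455,432),u(540,322)]; top=[u(240,268),u(435,332),u(495,252),u(310,200)]
for p in deck: print("deck",onplane(f,*p,45).round())
for p in top: print("top",onplane(f,*p,95).round())
# far-left..: dock +x is away. dock corners (+x,+y),(-x,+y),(-x,-y)
L=np.array([[85,55,45],[-85,55,45],[-85,-55,45],[62,42,95],[-62,42,95],[-62,-42,95],[62,-42,95]],float)
obs=np.array(deck+top)
fun=lambda q:(proj(f,L@mat([0,0,q[2]]).T+[q[0],q[1],0])-obs).ravel()
s=least_squares(fun,[600,200,0.]); print("dock",s.x,np.abs(s.fun).reshape(-1,2).round(1).tolist())
for n,a,b,z in(("jar",210,180,75),("dropper",92,395,0),("dish",218,505,15)): print(n,onplane(f,*u(a,b),z).round())
m=move(r.sense(),[s.x[0],s.x[1],250],s.x[2]); print(m, r.sense()["qpos"])
```

```text
deck [595.  14.  45.]
deck [430.  -9.  45.]
deck [ 446. -118.   45.]
top [576.  -7.  95.]
top [453. -23.  95.]
top [ 468. -103.   95.]
top [585. -83.  95.]
dock [ 5.20856307e+02 -5.33729531e+01  1.42474680e-01] [[0.4, 0.5], [0.7, 0.1], [0.8, 0.1], [1.0, 0.7], [0.6, 0.4], [0.9, 0.1], [0.3, 0.9]]
jar [665. -87.  75.]
dropper [652.  43.  -0.]
dish [520.  87.  15.]
(array([ 4.68256041e-01, -3.90361084e-01,  1.34430502e-04]), array([-1.08976467e-03,  1.57995439e-04,  2.19337308e-01])) [-1.21138712e+00  3.53502419e-01  1.63396901e+00 -4.40885336e-05
  1.15521943e+00 -2.38497925e-03]
```

```bash
python3 -m crank '[[0.036,-0.030,0,0,0,0,0],[0.072,-0.060,0,0,0,0,0],[0.108,-0.090,0,0,0,0,0],[0.144,-0.120,0,0,0,0,0],[0.180,-0.150,0,0,0,0,0]]' && python3 -m crank '[[0.036,-0.030,0,0,0,0,0],[0.072,-0.060,0,0,0,0,0],[0.108,-0.090,0,0,0,0,0],[0.144,-0.120,0,0,0,0,0],[0.180,-0.150,0,0,0,0,0]]'
python3 - <<'E'
from h import *; from rig import r,cams
import cv2
s=r.sense(); print(s["clock"],s["qpos"].round(2),move(s,[521,-53,250],0.142))
f=cams.grab_frame("scene"); u=lambda a,b:(260+(a-2)/5,200+(b-2)/5)
for n,a,b,z in(("dock2",335,158,45),("dock2",590,208,45),("d2b",635,122,45)): print(n,onplane(f,*u(a,b),z).round())
for p in((300,455),(350,345),(400,315)): print("edge scene",onplane(f,*p,0).round())
t=cams.grab_frame("top")
for p in((140,268),(300,333),(390,372)): print("edge top",onplane(t,*p,0).round())
E
```

```text
clock: 0.65
eef_pos: [336.9, -378.8, 250.2]
tcp_rot: [-3.141, -0.0, 0.361]
contact_force: [-0.2, 0.1, 0.7]
opening: 0.998
grasp_force: 0.0
clock: 1.15
eef_pos: [452.2, -174.7, 250.3]
tcp_rot: [3.141, -0.0, 0.362]
contact_force: [0.8, 0.4, -0.1]
opening: 1.004
grasp_force: 0.0
1.15 [-0.37  0.13  1.92 -0.    1.08  0.84] (array([ 0.10738088, -0.08951993,  0.00032996]), array([ 1.45095183e-04, -1.21680183e-04,  2.19692904e-01]))
dock2 [ 645. -186.   45.]
dock2 [ 484. -232.   45.]
d2b [ 512. -331.   45.]
edge scene [246. 433.   0.]
edge scene [333. 133.   0.]
edge scene [286. -32.   0.]
edge top [261. 403.   0.]
edge top [ 249. -132.    0.]
edge top [ 237. -402.    0.]
```

```bash
python3 -m crank '[[0.036,-0.030,0,0,0,0.1,0],[0.072,-0.060,0,0,0,0.22,0],[0.107,-0.0895,0,0,0,0.22,0],[0.107,-0.0895,0,0,0,0.22,0]]'
python3 - <<'E'
from h import *; from rig import r,cams
import cv2
f=cams.grab_frame("wrist"); cv2.imwrite("pics/w1.png",f["image"][:,:,::-1]); print({k:v for k,v in f.items() if k!="image"})
T=[521,-53,0]
print(proj(f,box(T,.142,(-30,-7,129),(30,7,129))[::2]).round(), proj(f,box(T,.142,(-62,-42,95),(62,42,95))[::2]).round())
E
```

```text
clock: 1.65
eef_pos: [522.2, -51.6, 250.2]
tcp_rot: [-3.141, -0.001, 0.145]
contact_force: [-0.2, -1.1, 1.0]
opening: 1.001
grasp_force: 0.0
{'fx': 343.8663508043094, 'fy': 343.8663508043094, 'cx': 316.1636462891809, 'cy': 234.08289900716284, 'position': array([594.46190234, -41.4216824 , 373.32586912]), 'orientation': array([ 2.84996868e+00, -3.91386310e-04, -1.42653756e+00])}
[[326. 273.]
 [308. 273.]
 [327. 195.]
 [308. 195.]] [[364. 291.]
 [270. 291.]
 [371. 147.]
 [264. 147.]]
```

View pics/w1.png

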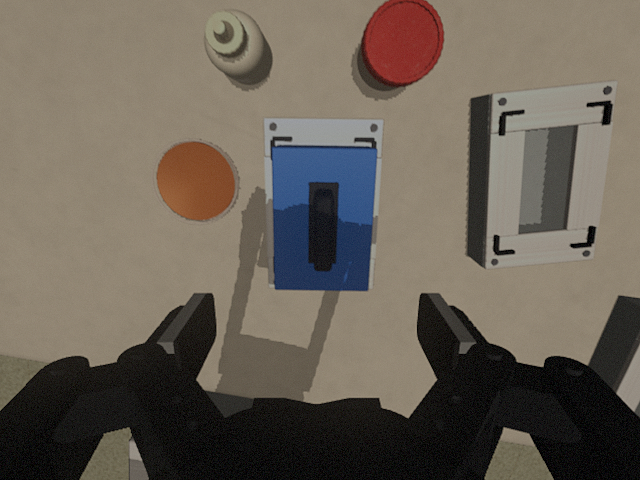

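The wrist view shows the cover top corners at (273,148), (378,150), (275,290) and (368,291), and the far deck corners at (264,119) and (383,119). These sit about 5 px to the right of my estimate, so I refine jointly.

Run:
```python
from h import *; from rig import r,cams
from scipy.optimize import least_squares
import cv2
f=cams.grab_frame("wrist")
L=np.array([[85,55,45],[85,-55,45],[62,42,95],[62,-42,95],[-62,42,95],[-62,-42,95]],float)
obs=np.array([[264,119],[383,119],[273,148],[378,150],[275,290],[368,291]])
for k in (slice(0,6),slice(2,6)):
    s=least_squares(lambda q:(proj(f,(L@mat([0,0,q[2]]).T+[q[0],q[1],0])[k])-obs[k]).ravel(),[521,-53,.14]); print(s.x,s.fun.reshape(-1,2).round(1).tolist())
i=f["image"][100:310,230:420,::-1]; cv2.imwrite("pics/w1c.png",cv2.resize(i,(543,600),interpolation=cv2.INTER_CUBIC))
```

```text
[ 5.19600824e+02 -6.02021700e+01  1.30733621e-01] [[-0.8, -0.7], [1.7, 1.1], [-1.7, -0.7], [0.3, -1.2], [-0.3, 1.1], [1.1, 1.2]]
[ 5.19572138e+02 -6.03360769e+01  1.24861992e-01] [[-1.1, -0.9], [0.9, -0.8], [-0.6, 0.9], [0.8, 1.5]]
```

View pics/w1c.png

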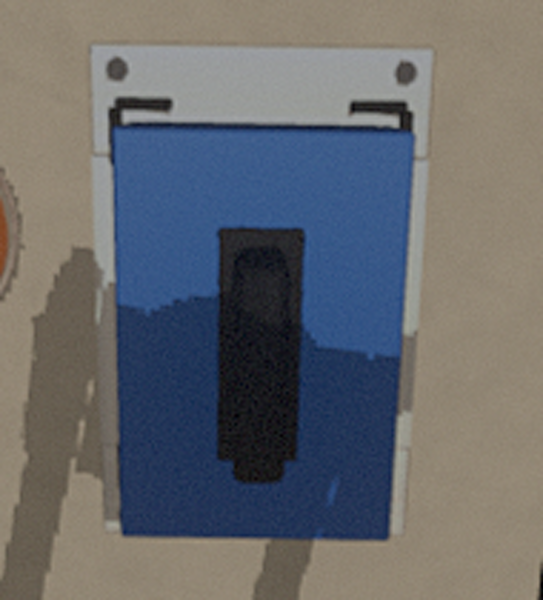

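```bash
python3 -m crank '[[-0.002,0.005,0.045,0,0,0.017,0],[-0.002,0.005,0.085,0,0,0.017,0],[-0.002,0.005,0.110,0,0,0.017,0],[-0.002,0.005,0.128,0,0,0.017,0],[-0.002,0.005,0.128,0,0,0.017,0]]'
python3 - <<'E'
from rig import r,cams
import cv2
f=cams.grab_frame("wrist"); cv2.imwrite("pics/w2.png",f["image"][:,:,::-1])
E
```

```text
clock: 2.25
eef_pos: [516.3, -61.5, 120.0]
tcp_rot: [-3.141, 0.005, 0.123]
contact_force: [-0.7, -0.6, 0.7]
opening: 0.996
grasp_force: 0.0
```

View pics/w2.png

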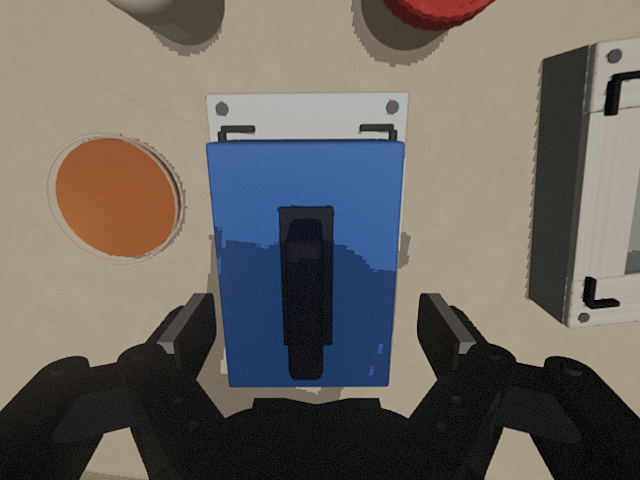

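The bar top is centred at column 305, against a pad midpoint of 316, so I shift 3.7 mm toward +y and close.

```bash
python3 -m crank '[[0.003,-0.0037,0,0,0,0,0],[0.003,-0.0037,0,0,0,0,0.5],[0.003,-0.0037,0,0,0,0,1],[0.003,-0.0037,0,0,0,0,1],[0.003,-0.0037,0,0,0,0,1]]' 40; python3 -m crank '[[0,0,0,0,0,0,1],[0,0,0,0,0,0,1],[0,0,0,0,0,0,1]]'
```

```text
clock: 2.8
eef_pos: [521.5, -56.1, 122.7]
tcp_rot: [3.141, -0.001, 0.125]
contact_force: [-0.2, -0.2, 0.2]
opening: 0.331
grasp_force: 0.0
clock: 3.1
eef_pos: [521.5, -56.2, 122.5]
tcp_rot: [3.141, -0.0, 0.125]
contact_force: [-0.4, -0.4, 5.0]
opening: 0.158
grasp_force: 44.6
```

```bash
python3 -m crank '[[0,0,-0.006,0,0,0,1],[0,0,-0.018,0,0,0,1],[0,0,-0.038,0,0,0,1],[0,0,-0.060,0,0,0,1],[0,0,-0.085,0,0,0,1]]'; python3 -m crank '[[0,0,-0.02,0,0,0,1],[0,0,-0.025,0,0,0,1],[0,0,-0.025,0,0,0,1]]'
python3 - <<'E'
from rig import r,cams
import cv2
f=cams.grab_frame("scene"); cv2.imwrite("pics/s2.png",cv2.resize(f["image"][140:380,160:480,::-1],(800,600)))
from h import *
print(move(r.sense(),[440,225,232],.125), r.sense()["eef_pos"])
E
```

```text
clock: 3.6
eef_pos: [520.9, -56.1, 208.4]
tcp_rot: [-3.141, 0.001, 0.125]
contact_force: [-0.3, 1.3, -1.0]
opening: 0.154
grasp_force: 43.5
clock: 3.9
eef_pos: [521.7, -56.2, 233.2]
tcp_rot: [3.141, -0.002, 0.125]
contact_force: [0.6, 0.2, -2.0]
opening: 0.151
grasp_force: 43.7
(array([-4.55234726e-02, -2.88983075e-01,  1.56625902e-04]), array([-4.55636759e-05, -6.73965833e-05, -2.45631650e-04])) [521.12812395 -56.07264982 232.14652425]
```

View pics/s2.png

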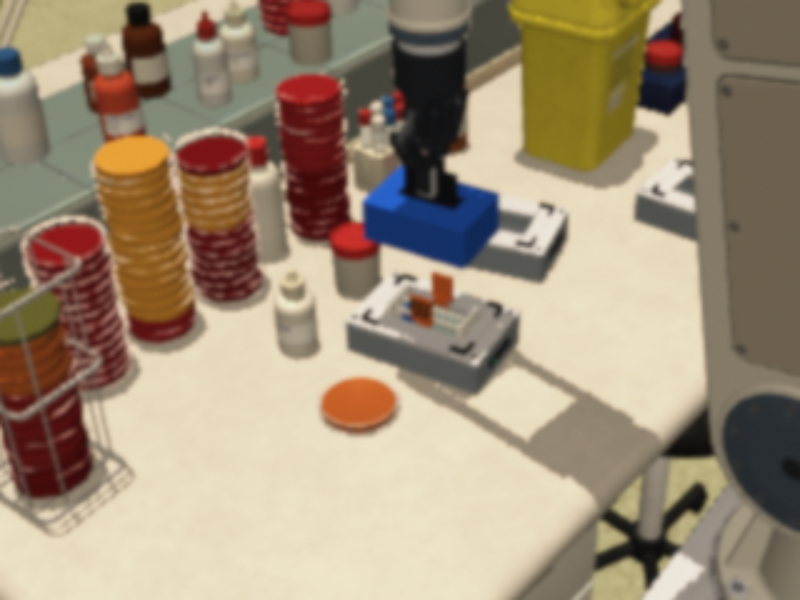

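The cover is lifted clear and level, with the cassette's orange catches exposed at crop (423,308) and (443,290). I carry the cover left past the dish to (440,225).

```bash
python3 -m crank '[[-0.004,-0.025,0,0,0,0,1],[-0.010,-0.065,0,0,0,0,1],[-0.017,-0.107,0,0,0,0,1],[-0.0235,-0.149,0,0,0,0,1],[-0.030,-0.191,0,0,0,0,1]]';python3 -m crank '[[-0.0063,-0.040,0,0,0,0,1],[-0.0126,-0.080,0,0,0,0,1],[-0.0155,-0.098,0.01,0,0,0,1],[-0.0155,-0.098,0.04,0,0,0,1],[-0.0155,-0.098,0.08,0,0,0,1]]';python3 -m crank '[[0,0,0.03,0,0,0,1],[0,0,0.05,0,0,0,1],[0,0,0.06,0,0,0,1],[0,0,0.065,0,0,0,1],[0,0,0.065,0,0,0,1]]'
```

```text
clock: 4.45
eef_pos: [466.3, 130.8, 231.0]
tcp_rot: [3.141, 0.002, 0.124]
contact_force: [0.5, -0.3, -1.7]
opening: 0.16
grasp_force: 43.7
clock: 4.95
eef_pos: [440.4, 226.1, 151.6]
tcp_rot: [-3.141, -0.002, 0.127]
contact_force: [0.4, -0.0, -3.3]
opening: 0.155
grasp_force: 43.7
clock: 5.45
eef_pos: [440.1, 224.8, 86.9]
tcp_rot: [3.141, 0.001, 0.125]
contact_force: [-0.2, -0.4, -2.4]
opening: 0.151
grasp_force: 43.5
```

```bash
python3 -m crank '[[0,0,0.004,0,0,0,1],[0,0,0.007,0,0,0,1],[0,0,0.0085,0,0,0,1],[0,0,0.0095,0,0,0,1],[0,0,0.0095,0,0,0,1]]'
```

```text
clock: 5.95
eef_pos: [440.3, 225.0, 77.9]
tcp_rot: [-3.142, -0.0, 0.125]
contact_force: [-1.0, -0.2, -2.3]
opening: 0.152
grasp_force: 43.6
```

```bash
python3 -m crank '[[0,0,0.0008,0,0,0,1],[0,0,0.0012,0,0,0,1],[0,0,0.0012,0,0,0,0.8],[0,0,0.0012,0,0,0,0.6],[0,0,0.0012,0,0,0,0.5]]';python3 -m crank '[[0,0,0,0,0,0,0.3],[0,0,0,0,0,0,0],[0,0,-0.005,0,0,0,0],[0,0,-0.025,0,0,0,0],[0,0,-0.055,0,0,0,0]]';python3 -m crank '[[0,0,-0.045,0,0,0,0],[0,0,-0.09,0,0,0,0],[0,0,-0.10,0,0,0,0]]'
python3 - <<'E'
from h import *; from rig import r
s=r.sense(); print(s["eef_pos"],move(s,[520.5,-57,232],.127))
E
```

```text
clock: 6.45
eef_pos: [440.4, 225.0, 76.7]
tcp_rot: [-3.141, -0.0, 0.125]
contact_force: [0.5, -0.1, -0.1]
opening: 0.5
grasp_force: 0.0
clock: 6.95
eef_pos: [439.2, 224.4, 131.2]
tcp_rot: [3.141, 0.003, 0.125]
contact_force: [0.9, -0.0, -0.2]
opening: 1.0
grasp_force: 0.0
clock: 7.25
eef_pos: [442.4, 226.0, 236.8]
tcp_rot: [-3.139, -0.007, 0.125]
contact_force: [0.3, 0.2, -0.1]
opening: 1.0
grasp_force: 0.0
[442.40488434 226.03212873 236.76445087] (array([0.04224684, 0.29056055, 0.00430166]), array([-0.00264156, -0.00727013, -0.00227859]))
```

```bash
python3 -m crank '[[0.0068,0.043,0,0,0,0,0],[0.0136,0.086,0,0,0,0,0],[0.0204,0.129,0,0,0,0,0],[0.0272,0.172,0,0,0,0,0],[0.034,0.215,0,0,0,0,0]]';python3 -m crank '[[0.006,0.037,0.0,0,0,0,0],[0.0115,0.073,0.02,0,0,0,0],[0.0115,0.073,0.06,0,0,0,0],[0.0115,0.073,0.07,0,0,0,0],[0.0115,0.073,0.07,0,0,0,0]]';python3 -m crank '[[0,0,0,0,0,0,0],[0,0,0,0,0,0,0]]'
python3 - <<'E'
from h import *; from rig import r,cams
import cv2
f=cams.grab_frame("wrist"); cv2.imwrite("pics/w3.png",cv2.resize(f["image"][:400,100:540,::-1],(660,600)))
s=cams.grab_frame("scene")["image"][140:380,160:480,::-1]; cv2.imwrite("pics/s3.png",cv2.resize(s,(800,600)))
print(f["position"],f["orientation"])
E
```

```text
clock: 7.75
eef_pos: [500.7, 14.1, 231.4]
tcp_rot: [-3.142, 0.0, 0.125]
contact_force: [-0.5, 0.4, 0.7]
opening: 0.998
grasp_force: 0.0
clock: 8.25
eef_pos: [519.6, -54.8, 160.0]
tcp_rot: [-3.14, 0.004, 0.125]
contact_force: [0.7, 0.3, 0.8]
opening: 1.0
grasp_force: 0.0
clock: 8.45
eef_pos: [522.2, -54.6, 163.1]
tcp_rot: [3.141, -0.002, 0.126]
contact_force: [0.5, 0.1, 0.2]
opening: 0.999
grasp_force: 0.0
[594.51024021 -45.6429382  286.23234768] [ 2.85081164e+00 -1.80541667e-03 -1.44562140e+00]
```

View pics/w3.png

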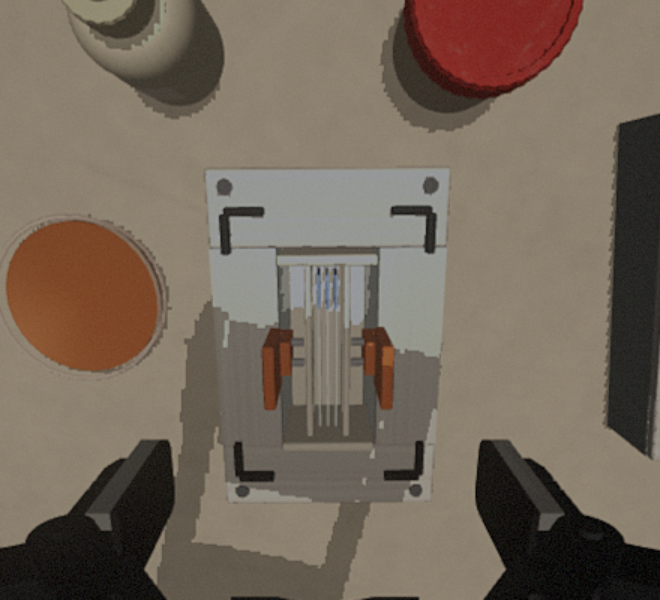

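View pics/s3.png

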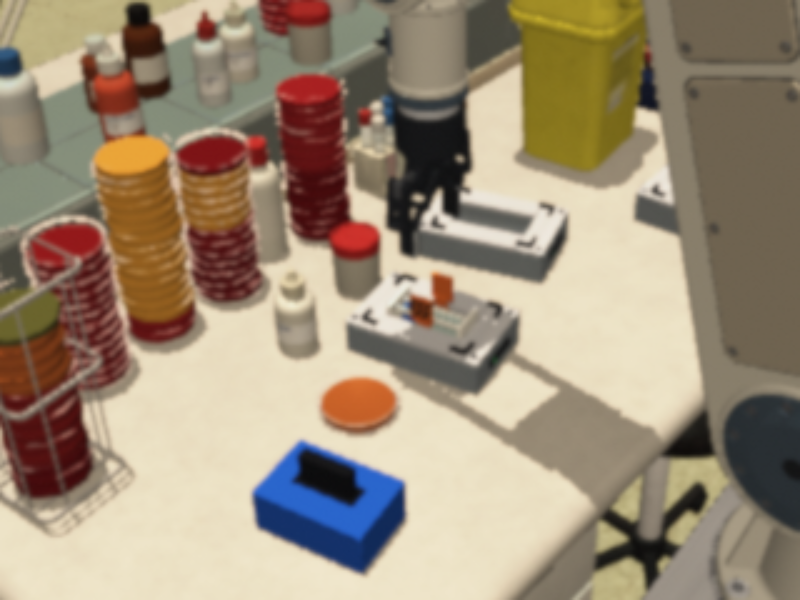

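The cover stands upright at crop (330,505), and the bystanders are where they were. In the wrist view the outer catch faces are at columns 263 and 393 (mid 328, pads mid 325.5), so the tool is about 1 mm off in y. I check x by projection.

Run:
```python
from h import *; from rig import r,cams
from scipy.optimize import least_squares
f=cams.grab_frame("wrist"); s=r.sense(); print(s["eef_pos"])
L=np.array([[85,55,45],[85,-55,45],[-85,55,45],[-85,-55,45]],float)
obs=np.array([[205,169],[450,168],[228,501],[432,501]])/1.5+[100,0]
q=least_squares(lambda q:(proj(f,(L@mat([0,0,q[2]]).T+[q[0],q[1],0]))-obs).ravel(),[521,-53,.14]); print(q.x,q.fun.round(1))
x=q.x
for T in([x[0],x[1],0],): print(((proj(f,box(T,x[2],(-14,-27,52),(14,27,86)))-[100,0])*1.5).round())
```

```text
[521.87284834 -54.76870252 162.74516687]
[ 5.22920136e+02 -5.74406943e+01  1.32559010e-01] [-1.3 -0.8  1.7 -1.4 -0.8  2.3  0.2  1.3]
[[385. 383.]
 [394. 411.]
 [273. 384.]
 [266. 412.]
 [387. 327.]
 [396. 347.]
 [271. 328.]
 [263. 348.]]
```

```bash
python3 -m crank '[[0.0005,0.002,0.03,0,0,0,0],[0.0005,0.002,0.055,0,0,0,0],[0.0005,0.002,0.075,0,0,0,0],[0.0005,0.002,0.086,0,0,0,0],[0.0005,0.002,0.092,0,0,0,0]]';python3 -m crank '[[0,0,0,0,0,0,0],[0,0,0,0,0,0,0.2],[0,0,0,0,0,0,0.3]]' 35
python3 - <<'E'
from rig import r,cams
import cv2
f=cams.grab_frame("wrist"); cv2.imwrite("pics/w4.png",cv2.resize(f["image"][120:480,80:560,::-1],(800,600)))
E
```

```text
clock: 9.1
eef_pos: [521.9, -56.9, 69.2]
tcp_rot: [-3.141, 0.0, 0.125]
contact_force: [-0.4, -0.4, 1.6]
opening: 0.997
grasp_force: 0.0
clock: 9.4
eef_pos: [522.7, -57.1, 70.5]
tcp_rot: [3.141, -0.002, 0.125]
contact_force: [-0.2, -0.5, -0.2]
opening: 0.71
grasp_force: 0.0
```

View pics/w4.png

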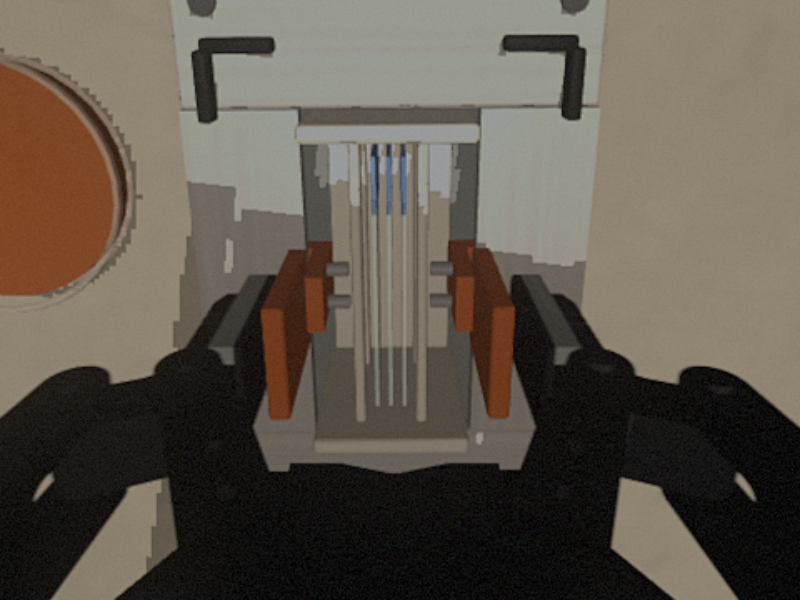

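The pads straddle both orange catches symmetrically: plates at 265 and 514, pads' midpoint about 393. Closing.

```bash
python3 -m crank '[[0,0,0,0,0,0,0.4],[0,0,0,0,0,0,0.5],[0,0,0,0,0,0,0.6],[0,0,0,0,0,0,0.8],[0,0,0,0,0,0,1]]' 35; python3 -m crank '[[0,0,0,0,0,0,1],[0,0,0,0,0,0,1],[0,0,0,0,0,0,1]]'
```

```text
clock: 9.95
eef_pos: [522.6, -56.8, 70.9]
tcp_rot: [-3.141, -0.001, 0.125]
contact_force: [-3.2, 3.5, 16.5]
opening: 0.423
grasp_force: 33.6
clock: 10.25
eef_pos: [522.6, -56.8, 70.9]
tcp_rot: [-3.141, -0.001, 0.125]
contact_force: [-3.2, 4.0, 15.6]
opening: 0.426
grasp_force: 33.6
```

```bash
python3 -m crank '[[0,0,-0.002,0,0,0,1],[0,0,-0.004,0,0,0,1],[0,0,-0.007,0,0,0,1],[0,0,-0.010,0,0,0,1],[0,0,-0.010,0,0,0,1]]'
```

```text
clock: 10.75
eef_pos: [522.2, -57.2, 79.9]
tcp_rot: [3.141, -0.0, 0.125]
contact_force: [0.7, -0.1, -1.3]
opening: 0.415
grasp_force: 35.6
```

```bash
python3 -m crank '[[0,0,-0.010,0,0,0,1],[0,0,-0.025,0,0,0,1],[0,0,-0.040,0,0,0,1],[0,0,-0.055,0,0,0,1],[0,0,-0.070,0,0,0,1]]'; python3 -m crank '[[0,0,-0.015,0,0,0,1],[0,0,-0.030,0,0,0,1],[0,0,-0.040,0,0,0,1],[0,0,-0.045,0,0,0,1],[0,0,-0.045,0,0,0,1]]';python3 -m crank '[[0,0,0,0,0,0,1],[0,0,0,0,0,0,1],[0,0,0,0,0,0,1],[0,0,0,0,0,0,1],[0,0,0,0,0,0,1]]'
python3 - <<'E'
from rig import r,cams
import cv2
f=cams.grab_frame("scene"); cv2.imwrite("pics/s4.png",cv2.resize(f["image"][140:380,160:480,::-1],(800,600)))
E
```

```text
clock: 11.25
eef_pos: [521.9, -57.1, 150.7]
tcp_rot: [3.142, -0.0, 0.125]
contact_force: [0.8, -1.3, -1.4]
opening: 0.413
grasp_force: 35.6
clock: 11.75
eef_pos: [522.3, -57.1, 195.2]
tcp_rot: [3.141, -0.001, 0.125]
contact_force: [-0.3, -0.2, -0.7]
opening: 0.421
grasp_force: 35.6
clock: 12.25
eef_pos: [521.9, -57.1, 194.4]
tcp_rot: [-3.142, 0.0, 0.125]
contact_force: [-0.3, -0.1, -1.7]
opening: 0.415
grasp_force: 35.6
```

View pics/s4.png

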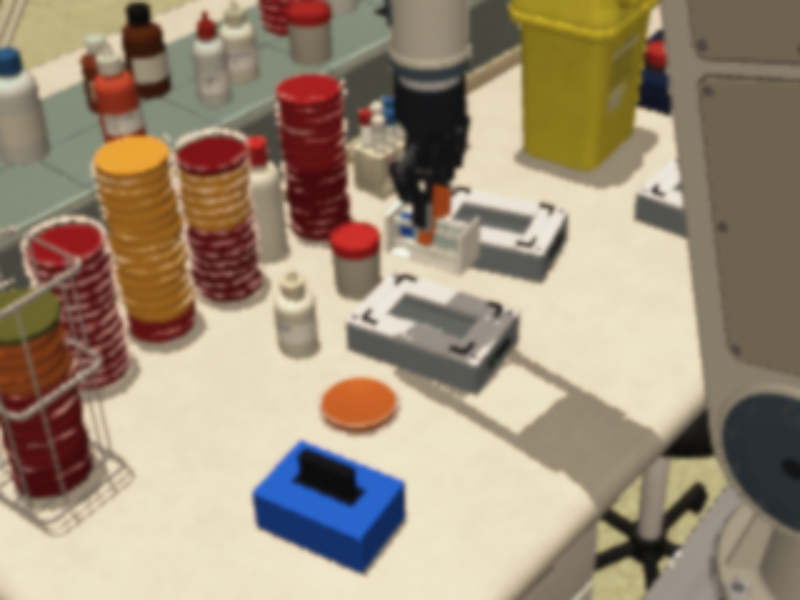

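The cassette is out and level at crop (435,238), about 85 mm above the empty dock. The cover is upright at (330,505), and the jar, bottle and dish are unmoved.

```bash
python3 -c "from rig import sign_off; print(sign_off())"
```

```text
the job is handed in; nothing more can be done
None
```

I handed the job in at about 12 s: the dust cover stands upright on the worktop to the left of the dish, and the cassette is held level by its squeezed catches with its underside about 8 cm above the dock. In the last picture the jar, bottle and dish had not moved.

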